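# Comb the perm rods into the setting tray

### The arm

A 6-joint arm with a two-finger parallel gripper is mounted at the origin on a cart in front of the work surface, level with it; the furniture and walls round the work are solid. World frame = base frame: x ahead of the robot, y to its left, z up, the work surface at z = 0. Lengths are in m, angles in degrees, forces in N, time in s.
With the tool pointing down it reaches from about 0.25 to 0.725 m from the base axis. Payload 9.7 kg.
Tool frame: the origin (TCP) lies midway between the tips of the shut fingers; the grasp point (between the pads) lies 19 mm behind it; z points along the fingers, y is the line along which they close (so a half turn about z gives the same grasp; the last joint's range is limited). The gripper opens to 85 mm and grips with 20 to 120 N. Pads are 22 mm wide; open, the fingers measure 114 mm over their backs; the gripper's body (76 mm by 85 mm) begins 54 mm behind the grasp point. The pads swing forward as they close: fully open they stand 13 mm farther back than shut.
Start: joints at [67.552, 4.979, 10.078, 95.1, 0, 90], TCP at [0.21, 0.508, 0.203] pointing down, gripper open.
Joint ranges: [-179.16, 179.16], [-48.56, 103.87], [-65.8, 70.77], [-126.05, 130.52], [-82.76, 87.17], [-180, 180]. Speed limits (degrees/s): [127.2, 127.2, 147.25, 180, 180, 180].

### API

Orientations are given as [roll, pitch, yaw] about the fixed x, y, z axes, in that order (R = Rz(yaw) Ry(pitch) Rx(roll)).
In Python, from workcell import * gives the robot as it stands.
- The arm moves only by the tool servo_tool, never from a script. Its argument "moves" is a list of rows, each a list of 4 numbers: the shift along the world's x, y, z in a scale on which 1.0 is 1000 mm, then the turn about the world's z in shares of 60 degrees (1.0 is 60 degrees). A call has 1 to 20 rows; each row is the pose to reach, as a shift and turn from the pose commanded when the call began; what a row does not reach only later rows make up. A row lasts 1/12 s, in which the tool goes at most 41.7 mm and 7.16 degrees, less where a joint would pass 70% of its speed; a pose out of reach is approached as far as the arm can. No shift or turn number may pass 1 either way. A call with a gripper value outside its range is refused whole. "claw" is the closure, from 0 (fully open) to 1 (shut), set as the call begins (left out, the last holds). The fingers move at their own pace and stop on an object; "force" is the grip in N (left out, the last holds). Time passes only in rows, so rows that repeat a pose let the fingers close. It gives the time, the measured TCP pose, the force, the opening and the grip force at its end, in the units of the state.
- get_obs(): the state, without advancing time (a new reading comes with each control period).
- camera(name): name is "side" or "top"; returns the picture (420x560x3 uint8, red, green, blue); there is no depth.
- get_calibration(name): a dict with "fx", "fy", "cx", "cy" (pixels), "rvec" (rotation vector, rad) and "tvec" (3), from world to camera coordinates, as OpenCV has them. Camera axes: x right, y down, z forward; pixel columns grow to the right and rows downward; lengths in m; the calibration is good to about 2 mm. A picture is of the moment at which its call begins. get_calibration takes no time and is no camera call.
- job_done(): hands the job in; it is judged then, once.
The state is a dict: "time": time; "q": joint angles; "qd": joint speeds; "joint_efforts": joint torques, N m; "ee_pos": TCP position; "tcp_rot": TCP orientation; "wrist_force": force on the tool from outside, world axes, zero at the start; "torque": the same for the moment, N m; "opening": finger opening in m; "grasp_force": force on a finger pad.
Only numpy, scipy, OpenCV 4.12 (cv2) and the standard library are available. Lean on these libraries where they do the work, as an engineer would, in place of code of your own. Each camera call takes 0.05 s, during which the arm holds its last target. There are 200 camera calls.

### The job

Four perm rods lie askew on top of the grooved tray. Take the orange-handled rake, rest both its shoes squarely on the tray's two steel rails at the blue end and comb it over the whole tray to the far, walled end, pressing the shoes on the rails with a light, steady force of about 8 N all the way (never over 20 N), until every rod lies down in a groove, parallel to it. Then stand the rake upright back on the worktop; move the rods only with the rake and leave the jar, the cream pot and the dropper bottle where they are.

Things in the scene. Friction and masses are not known exactly. Their poses are not given: they have to be found in the camera images.
- tray: White fixed tray, 142 mm (x) by 236 mm (y); origin on the worktop under the middle of the grooves. Six V grooves, 112 mm long, run along tray x, centred at y = -80, -48, .. 80 mm (32 mm apart); floor at z = 6 mm, grey crests between them at z = 21 mm. A rod seated in a groove has its axis at z = 13.5 mm, one lying on the crests at z = 28 mm.
- tray_start (a point): Blue end of the tray, where combing starts: over the blue strip (tray y = 112 to 130 mm), at tray x = 0, y = 113 mm, z = 21 mm. Two rigid steel rails, 14 mm wide, run along tray y at x = -63, +63 mm from y = -102 to 130 mm. Their tops, set by hand, are 2.5 to 6.5 mm above the crests at mid-length and slope up or down by up to 0.02 rad along y, both alike; this is not reported and must be felt.
- tray_finish (a point): Over the last groove at the walled end, where combing finishes: tray x = 0, y = -80 mm, z = 21 mm. The cross wall, 28 mm high, stands between the rails at y = -98 to -104 mm.
- rake: Black comb rake, orange handle and shoes, loose, about 0.16 kg, upright on the worktop left or right of the tray. Origin mid underside; x along the tines, y the combing way, z up; 142 mm wide. Shoes 12 x 36 mm (x, y) at x = -64, +64 mm; 13 tines 8 mm apart over x = -50..50 mm, 6 mm thick. Soles and tine tips share the plane z = 0. Cross bar at z = 22 to 32 mm.
- rake_grip (a point): Where to hold the rake, on its axis 60 mm above the soles. The handle is an upright orange block, 44 mm (x) by 20 mm (y), z = 30 to 82 mm: pinch it across y from above. To comb, its x must be parallel to tray x (either way round). With the shoes on the rails the tips pass over seated rods and push rods lying on the crests.
- jar: Cream jar with black lid, 72 mm across, 86 mm high, origin under its centre; must not be disturbed. It stands at the one of the two places beside the tray that the rake does not occupy.
- cream_pot: Low white and red cream pot, 68 mm across, 43 mm high, origin under its centre; must not be disturbed.
- dropper: White dropper bottle with blue cap, 34 mm across, 86 mm high, origin under its centre; must not be disturbed.
- rod_0: Red perm rod with white end bands, round, 14 mm thick and 84 mm long, 12 g, loose; origin at its middle on its axis, x along the rod. Starts on the crests of the tray, turned 0.65 to 0.9 rad from the grooves.
- rod_1: Blue perm rod with white end bands, round, 14 mm thick and 84 mm long, 12 g, loose; origin at its middle on its axis, x along the rod. Starts on the crests of the tray, turned 0.65 to 0.9 rad from the grooves.
- rod_2: Yellow perm rod with white end bands, round, 14 mm thick and 84 mm long, 12 g, loose; origin at its middle on its axis, x along the rod. Starts on the crests of the tray, turned 0.65 to 0.9 rad from the grooves.
- rod_3: Green perm rod with white end bands, round, 14 mm thick and 84 mm long, 12 g, loose; origin at its middle on its axis, x along the rod. Starts on the crests of the tray, turned 0.65 to 0.9 rad from the grooves.

How it is judged:
By the outcome, as a careful person would: the job done as asked, in the order asked, and still so for the second after the job is handed in, with the robot touching nothing.
It also fails if it takes over 67 s, if anything falls off the work surface, if the arm or the gripper's body presses on something with over 40 N, if the wrist force passes 120 N, or if a joint passes its speed limit or range.

## Working session

There is one attempt and no reset: what is moved stays moved. The work goes in short steps, Python scripts to look and compute and a tool call to move; the robot and the scene stay as the last step left them, time stands still between calls to the robot, and variables do not carry over. Pictures are saved under pics/ and viewed, at most 10 in all, crops included, and the job is handed in when it is done.

Besides the shell and the picture viewer there is one more tool, called after "Call:" by a JSON object that holds its "api" and its "payload", one argument or row to a line. servo_tool: Moves the arm, as the interface text tells. Its arguments: {"type":"object","properties":{"moves":{"type":"array","items":{"type":"array","items":{"type":"number"}}},"claw":{"type":"number"},"force":{"type":"number"}},"required":["moves"]}

```bash
mkdir -p pics; cat > h.py <<'E'
from workcell import *
import numpy as np, cv2
def cal(n):
    c=get_calibration(n);R=cv2.Rodrigues(np.array(c["rvec"],float))[0]
    return c,R,np.array(c["tvec"],float).ravel()
def ray(n,u,v,z):
    c,R,t=cal(n);o=-R.T@t;d=R.T@np.array([(u-c["cx"])/c["fx"],(v-c["cy"])/c["fy"],1.])
    return (o+d*(z-o[2])/d[2])[:2]
def proj(n,p):
    c,R,t=cal(n);q=R@np.array(p,float)+t
    return np.array([c["fx"]*q[0]/q[2]+c["cx"],c["fy"]*q[1]/q[2]+c["cy"]])
def snap(n,f):
    a=camera(n);cv2.imwrite("pics/"+f,a[:,:,::-1]);return a
E
python3 - <<'E'
from h import *
for n in("top","side"):
    snap(n,n+"0.png");c,R,t=cal(n);print(n,-R.T@t,R[2])
print(get_obs())
E
```

```text
top [0.43394593 0.08181705 0.95073568] [ 0.17495236  0.03325667 -0.98401507]
side [ 0.56398018 -0.57680261  0.65500334] [-0.00218867  0.75993928 -0.64999039]
{'time': 0.1, 'q': array([6.75522727e+01, 5.00815773e+00, 1.00394765e+01, 9.50980473e+01,
       9.31109612e-04, 9.00010459e+01]), 'qd': array([ 0.07358889,  0.01813868,  0.04856956, -0.01749994, -0.04138383,
       -0.05120598]), 'joint_efforts': array([-5.37939086e-04, -5.21563947e+01,  4.65651011e+01,  1.59980881e-02,
       -2.49713014e-05,  2.19307452e-06]), 'ee_pos': array([0.20992209, 0.50812073, 0.20275629]), 'tcp_rot': array([-1.79933272e+02, -9.29890911e-04,  1.57551226e+02]), 'wrist_force': array([ 0.41217803, -0.24458327, -0.7510061 ]), 'torque': array([-0.00850248,  0.00608877,  0.00202531]), 'grasp_force': 0.0, 'opening': 0.08549270245174138}
```

View pics/top0.png

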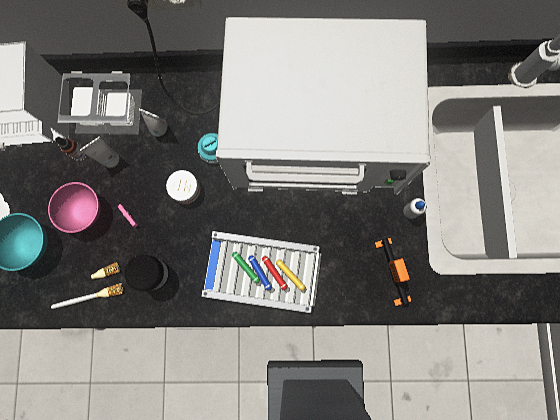

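View pics/side0.png

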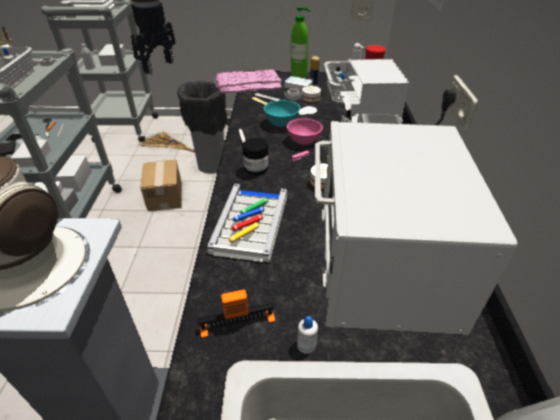

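The top view shows the tray (208–320, 232–312) with its blue end at left, x≈212. The rake is at (395, 270), the jar at (147, 272), the pot at (183, 187) and the dropper at (415, 207). I'll zoom in for detail and take colour-mask measurements.

```bash
python3 - <<'E'
from h import *
a=cv2.imread("pics/top0.png");h=cv2.cvtColor(a,cv2.COLOR_BGR2HSV)
c=a[222:322,200:425];c=cv2.resize(c,None,fx=3.5,fy=3.5,interpolation=cv2.INTER_CUBIC);cv2.imwrite("pics/c0.png",c)
def comps(m,z,mn=15):
    n,l,s,ce=cv2.connectedComponentsWithStats(m.astype(np.uint8))
    for i in range(1,n):
        if s[i,4]>=mn:
            ys,xs=np.where(l==i)
            P=np.array([ray("top",u,v,z) for u,v in zip(xs,ys)],np.float32)
            r=cv2.minAreaRect(P*1000);print(s[i,:5],ce[i].round(1),P.mean(0).round(4),np.round(r[0],1),np.round(r[1],1),round(r[2],1))
X=np.arange(560)[None,:];Y=np.arange(420)[:,None]
H,S,V=[h[...,i].astype(int) for i in range(3)]
print("orange z=0.01");comps((H>4)&(H<18)&(S>180)&(V>100)&(X>360)&(X<425)&(Y>220),0.012)
print("orange top z=.082");comps((H>4)&(H<18)&(S>180)&(V>200)&(X>360)&(X<425)&(Y>220),0.082)
print("blue strip");comps((H>100)&(H<125)&(S>120)&(X>195)&(X<330)&(Y>225)&(Y<320),0.021)
print("tray");comps((S<40)&(V>150)&(X>195)&(X<330)&(Y>228)&(Y<320),0.025,300)
for nm,lo,hi in(("red",0,6),("yel",20,34),("grn",45,85),("blu",100,125)):
    print(nm);comps((H>=lo)&(H<=hi)&(S>120)&(V>60)&(X>222)&(X<318)&(Y>240)&(Y<305),0.03)
E
```

```text
orange z=0.01
[394 258  16  24  92] [402.2 270.8] [ 0.473  -0.1541] [ 475.3 -152.2] [47.2 20.3] 14.9
orange top z=.082
[394 259   8   7  15] [397.1 260.9] [ 0.4896 -0.1278] [ 489.  -127.5] [ 8.  15.1] 32.1
[402 259   7  22  48] [405.1 272.4] [ 0.4668 -0.1421] [ 472.3 -142.2] [11.6 41.1] 86.3
blue strip
[205 240  16  49 391] [212.3 264.4] [0.4924 0.2502] [492.7 250.3] [ 17.2 103.7] 81.0
[250 258  20  29 180] [259.5 272.2] [0.4743 0.1491] [474.5 149.4] [63.1 13.6] 29.4
trayTraceback (most recent call last):
  File "<stdin>", line 16, in <module>
  File "<stdin>", line 9, in comps
  File "h.py", line 7, in ray
    c,R,t=cal(n);o=-R.T@t;d=R.T@np.array([(u-c["cx"])/c["fx"],(v-c["cy"])/c["fy"],1.])
          ~~~^^^
  File "h.py", line 4, in cal
    c=get_calibration(n);R=cv2.Rodrigues(np.array(c["rvec"],float))[0]
ValueError: time passes only in moves, steps and waits
```

View pics/c0.png

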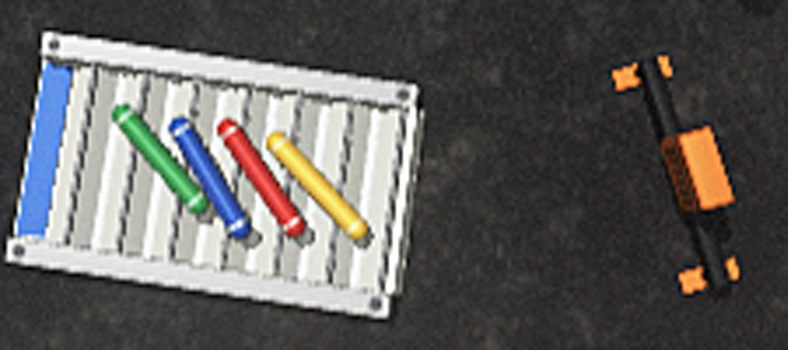

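```bash
sed -i 's/^def cal(n):/import functools\n@functools.lru_cache\ndef cal(n):/' h.py; python3 - <<'E'
from h import *
px=lambda U,V:(200+(U+.5)/3.5-.5,222+(V+.5)/3.5-.5)
def L(name,pts,z):
    P=np.array([ray("top",*px(*p),z) for p in pts])*1000;print(name,P.round(1).tolist(),P.mean(0).round(1));return P
ang=lambda d:np.degrees(np.arctan2(d[1],d[0])).round(2)
S=L("screws",[(53,45),(404,94),(375,303),(18,250)],.0255)
C=L("corners",[(43,31),(417,88),(387,318),(6,262)],.0255)
for Q in(S,C): print("y dir",ang(Q[0]-Q[1]),ang(Q[3]-Q[2]),"x dir",ang(Q[0]-Q[3]),ang(Q[1]-Q[2]),[np.linalg.norm(Q[i]-Q[(i+1)%4]).round(1) for i in range(4)])
Hd=L("handle",[(684,135),(711,126),(734,204),(707,212)],.082)
print(ang(Hd[0]-Hd[3]),ang(Hd[1]-Hd[2]),ang(Hd[0]-Hd[1]))
s1=L("s1",[(625,77),(665,67)],.01);s2=L("s2",[(692,280),(733,268)],.01)
print(ang(s1.mean(0)-s2.mean(0)),(s1.mean(0)+s2.mean(0))/2,np.linalg.norm(s1.mean(0)-s2.mean(0)))
# second view
a=cv2.imread("pics/side0.png");h=cv2.cvtColor(a,cv2.COLOR_BGR2HSV)
m=((h[...,0]>3)&(h[...,0]<18)&(h[...,1]>180)&(h[...,2]>100)).astype(np.uint8);m[:270]=0;m[345:]=0
n,l,s,ce=cv2.connectedComponentsWithStats(m)
for i in range(1,n):
    if s[i,4]>8:print(s[i],ce[i].round(1),ray("side",*ce[i],.056 if s[i,4]>300 else .008).round(4))
b=((h[...,0]>100)&(h[...,0]<125)&(h[...,1]>120)).astype(np.uint8);b[:180]=0;b[203:]=0;b[:,:230]=0;b[:,290:]=0
ys,xs=np.where(b);print("blue side",ray("side",xs.mean(),ys.mean(),.021))
c=a[170:345,190:330];cv2.imwrite("pics/c1.png",cv2.resize(c,None,fx=3.4,fy=3.4,interpolation=cv2.INTER_CUBIC))
E
```

```text
screws [[556.1, 244.8], [522.2, 29.8], [398.1, 50.7], [432.0, 264.6]] [477.1 147.5]
corners [[564.9, 251.1], [525.7, 21.8], [389.4, 43.8], [425.0, 271.8]] [476.2 147.1]
y dir 81.03 81.01 x dir -9.08 -9.53 [np.float64(217.6), np.float64(125.8), np.float64(216.6), np.float64(125.7)]
y dir 80.29 81.12 x dir -8.41 -9.15 [np.float64(232.6), np.float64(138.1), np.float64(230.8), np.float64(141.5)]
handle [[491.0, -123.9], [495.8, -139.4], [452.1, -149.3], [447.9, -134.1]] [ 471.7 -136.7]
13.22 12.82 107.36
s1 [[531.8, -107.2], [537.6, -132.0]] [ 534.7 -119.6]
s2 [[408.8, -140.5], [415.5, -165.3]] [ 412.1 -152.9]
15.22 [ 473.43649835 -136.22479823] 127.02939342994259
[221 289  26  15 277] [233.6 296.4] [ 0.4614 -0.082 ]
[267 312   8  11  61] [270.6 317.6] [ 0.5373 -0.131 ]
[200 329   8   9  60] [203.6 333.1] [ 0.415  -0.1663]
blue side [0.49506375 0.23717923]
```

View pics/c1.png

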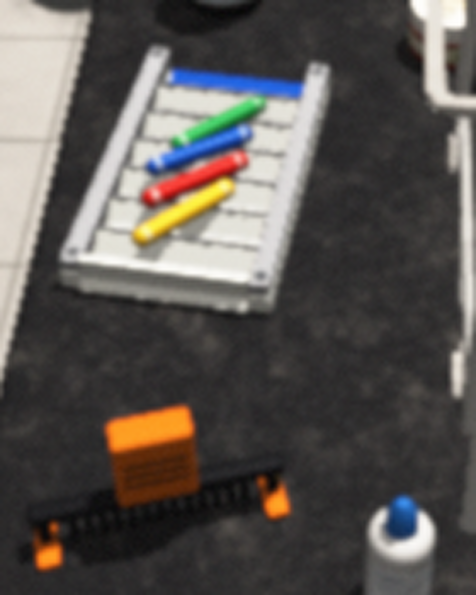

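The tray is at about (0.475, 0.134) with yaw −9°. The rake is at (0.4725, −0.1365) with yaw about 14.5°. First move: go halfway with a small turn, to see which way joint 6 goes.

The manual's scale: shifts go in shares of 1000 mm and turns go in shares of 60 degrees. Converting my numbers, -34 cm / 100 = -0.34, -33 cm / 100 = -0.33, 0.3 rad / 1.0472 = 0.2865.

Call:
{"api": "servo_tool", "payload": {
  "moves": [
    [0.01, -0.02, 0, 0.0477],
    [0.03, -0.05, 0, 0.0955],
    [0.05, -0.08, 0, 0.1432],
    [0.07, -0.11, 0, 0.191],
    [0.09, -0.15, 0, 0.2387],
    [0.11, -0.19, 0, 0.2865],
    [0.13, -0.23, 0, 0.2865],
    [0.15, -0.26, 0, 0.2865],
    [0.17, -0.3, 0, 0.2865],
    [0.185, -0.33, 0, 0.2865],
    [0.19, -0.34, 0, 0.2865],
    [0.19, -0.34, 0, 0.2865]
  ],
  "claw": 0
}}

```text
time: 1.1
ee_pos: [0.4009, 0.1657, 0.2031]
tcp_rot: [-180.0, -0.0, 174.5]
wrist_force: [0.1, 0.6, -1.1]
opening: 0.0853
grasp_force: 0.0
```

```bash
python3 -c "
from h import *
o=get_obs();print(o['q'],o['ee_pos'],o['tcp_rot'],o['wrist_force'],o['time'])"
```

```text
[ 2.24776416e+01 -1.07812115e+01 -5.05949509e+00  9.57477908e+01
 -2.64046248e-02  2.79857489e+01] [0.40092153 0.16572782 0.20312764] [-1.79964448e+02 -1.06349074e-02  1.74491895e+02] [ 0.11635381  0.64562462 -1.11492494] 1.1
```

Converted, -30.3 cm / 100 = -0.303, -29.5 cm / 100 = -0.295, 0.349 rad / 1.0472 = 0.3333.

Call:
{"api": "servo_tool", "payload": {
  "moves": [
    [0.005, -0.02, 0, 0.0477],
    [0.015, -0.05, 0, 0.0955],
    [0.025, -0.085, 0, 0.1432],
    [0.035, -0.12, 0, 0.191],
    [0.045, -0.16, 0, 0.2387],
    [0.055, -0.2, 0, 0.2865],
    [0.063, -0.24, -0.01, 0.3333],
    [0.069, -0.275, -0.03, 0.3333],
    [0.072, -0.295, -0.05, 0.3333],
    [0.072, -0.303, -0.07, 0.3333],
    [0.072, -0.303, -0.08, 0.3333],
    [0.072, -0.303, -0.08, 0.3333]
  ]
}}

```text
time: 2.1
ee_pos: [0.4708, -0.1338, 0.1209]
tcp_rot: [179.9, -0.2, -165.3]
wrist_force: [0.2, 0.8, 0.1]
opening: 0.085
grasp_force: 0.0
```

```bash
python3 -c "
from h import *
o=get_obs();print(o['q'],o['ee_pos'],o['tcp_rot'],o['wrist_force'],o['time'])
a=snap('top','t1.png')[:,:,::-1][190:320,340:480];b=snap('side','s1.png')[:,:,::-1][230:360,170:310]
cv2.imwrite('pics/c2.png',cv2.resize(np.hstack([a,b]),None,fx=2.8,fy=2.8,interpolation=cv2.INTER_CUBIC))
"
```

```text
[-1.58730088e+01 -3.90602085e+00 -8.00329669e+00  8.61516389e+01
  1.81265131e-02 -3.05888160e+01] [ 0.47081435 -0.13377232  0.12086796] [ 179.85772937   -0.20505182 -165.28397759] [0.20011418 0.75908814 0.05028791] 2.1
```

View pics/c2.png

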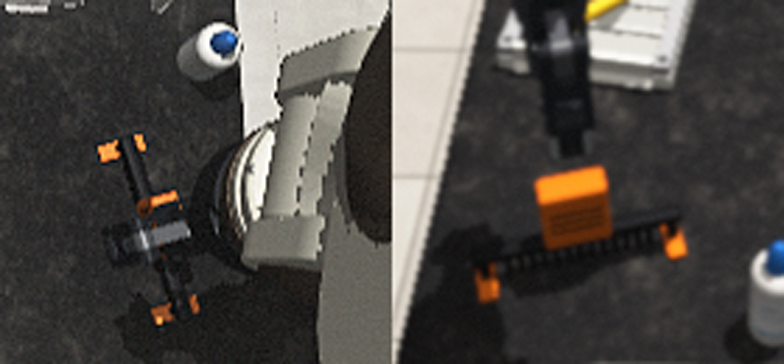

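The fingers straddle the handle: the side view shows it directly under the gripper at (570, 200) in the crop. Descending, then gripping.

Converted, -8.2 cm / 100 = -0.082, -7.7 cm / 100 = -0.077.

Call:
{"api": "servo_tool", "payload": {
  "moves": [
    [0, 0, -0.01, 0],
    [0, 0, -0.025, 0],
    [0, 0, -0.04, 0],
    [0, 0, -0.055, 0],
    [0, 0, -0.068, 0],
    [0, 0, -0.077, 0],
    [0, 0, -0.082, 0],
    [0, 0, -0.082, 0],
    [0, 0, -0.082, 0]
  ]
}}

```text
time: 2.95
ee_pos: [0.4723, -0.1345, 0.042]
tcp_rot: [-180.0, 0.0, -165.2]
wrist_force: [0.8, -0.4, -0.4]
opening: 0.0857
grasp_force: 0.0
```

Call:
{"api": "servo_tool", "payload": {
  "moves": [
    [0, 0, 0, 0],
    [0, 0, 0, 0],
    [0, 0, 0, 0],
    [0, 0, 0, 0],
    [0, 0, 0, 0],
    [0, 0, 0, 0],
    [0, 0, 0, 0],
    [0, 0, 0, 0],
    [0, 0, 0, 0],
    [0, 0, 0, 0]
  ],
  "claw": 1,
  "force": 60
}}

```text
time: 3.78
ee_pos: [0.4722, -0.1348, 0.0417]
tcp_rot: [-180.0, 0.0, -165.3]
wrist_force: [-1.2, 0.0, 4.7]
opening: 0.0182
grasp_force: 59.6
```

Converted, 28 cm / 100 = 0.28, 27 cm / 100 = 0.27, -0.413 rad / 1.0472 = -0.3944.

Call:
{"api": "servo_tool", "payload": {
  "moves": [
    [0, 0, 0.005, 0],
    [0, 0, 0.015, 0],
    [0, 0, 0.03, 0],
    [0, 0, 0.05, 0],
    [0, 0, 0.07, 0],
    [0, 0, 0.09, 0],
    [0, 0, 0.1, 0],
    [0, 0.01, 0.1, -0.0382],
    [0, 0.03, 0.1, -0.0764],
    [0, 0.05, 0.1, -0.1337],
    [0, 0.075, 0.1, -0.191],
    [0.002, 0.1, 0.1, -0.2483],
    [0.004, 0.125, 0.1, -0.3056],
    [0.006, 0.15, 0.1, -0.3533],
    [0.008, 0.175, 0.1, -0.3915],
    [0.01, 0.2, 0.1, -0.3944],
    [0.012, 0.225, 0.1, -0.3944],
    [0.014, 0.25, 0.1, -0.3944],
    [0.015, 0.27, 0.1, -0.3944],
    [0.016, 0.28, 0.1, -0.3944]
  ]
}}

```text
time: 5.45
ee_pos: [0.4878, 0.1474, 0.1411]
tcp_rot: [180.0, -0.0, 171.2]
wrist_force: [0.6, 0.2, -1.1]
opening: 0.0179
grasp_force: 58.9
```

Converted, 10 cm / 100 = 0.1, 9.5 cm / 100 = 0.095.

Call:
{"api": "servo_tool", "payload": {
  "moves": [
    [0.001, 0.02, 0, 0],
    [0.002, 0.04, 0, 0],
    [0.003, 0.065, 0, 0],
    [0.004, 0.085, 0, 0],
    [0.004, 0.095, 0, 0],
    [0.004, 0.1, 0, 0],
    [0.004, 0.1, -0.01, 0],
    [0.004, 0.1, -0.025, 0],
    [0.004, 0.1, -0.04, 0],
    [0.004, 0.1, -0.05, 0],
    [0.004, 0.1, -0.055, 0],
    [0.004, 0.1, -0.055, 0],
    [0.004, 0.1, -0.055, 0],
    [0.004, 0.1, -0.055, 0]
  ]
}}

```text
time: 6.62
ee_pos: [0.4924, 0.2452, 0.0873]
tcp_rot: [180.0, 0.1, 171.1]
wrist_force: [-0.5, 0.6, -1.0]
opening: 0.0182
grasp_force: 58.9
```

```bash
python3 -c "
from h import *
o=get_obs();print(o['q'],o['ee_pos'],o['tcp_rot'],o['wrist_force'],o['torque'],o['time'])
a=snap('top','t2.png')[:,:,::-1][215:325,180:340];b=snap('side','s2.png')[:,:,::-1][160:270,200:300]
cv2.imwrite('pics/c3.png',cv2.resize(np.hstack([a,b]),None,fx=3,fy=3,interpolation=cv2.INTER_CUBIC))
"
```

```text
[ 2.64762584e+01  4.18450740e+00 -3.60216632e+00  8.21458574e+01
 -1.79430691e-03  3.54188790e+01] [0.49240926 0.24524054 0.08725788] [1.79962361e+02 5.60228095e-02 1.71057360e+02] [-0.50264719  0.62124162 -0.98983854] [ 0.01228662 -0.07369303 -0.05127794] 6.6167
```

View pics/c3.png

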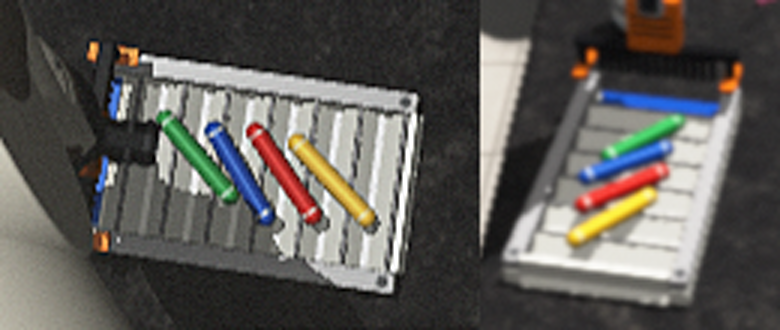

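```bash
python3 - <<'E'
from h import *
a=cv2.imread("pics/side0.png");b=cv2.imread("pics/s2.png")
h=cv2.cvtColor(b,cv2.COLOR_BGR2HSV)
m=((h[...,0]>3)&(h[...,0]<18)&(h[...,1]>150)&(h[...,2]>90)).astype(np.uint8);m[:170]=0;m[195:]=0;m[:,:220]=0;m[:,290:]=0
n,l,s,ce=cv2.connectedComponentsWithStats(m)
for i in range(1,n):
    if s[i,4]>5:print(s[i],ce[i].round(1))
th=np.radians(-9);ex=np.array([np.cos(th),np.sin(th)]);ey=np.array([-ex[1],ex[0]])
T=np.array([.4924,.2452])
for x in(-.07,-.058,.058,.07):
    for y in(-.018,.018):
        for z in (.0456,.056): print(x,y,z,proj("side",[*(T+x*ex+y*ey),z]).round(1))
# rails in side0: bright rail edges along rows; predicted vs seen
O=np.array([.4749,.1337]);g=cv2.cvtColor(a,cv2.COLOR_BGR2GRAY).astype(float)
for y in(.06,0.,-.06):
    for x in(-.07,-.056,.056,.07):
        u,v=proj("side",[*(O+x*ex+y*ey),.0255]);r=int(round(v));c=int(round(u));print(y,x,(round(u,1),round(v,1)),c-5,g[r,c-5:c+6].astype(int))
E
```

```text
[250 170  18   7  71] [259.3 173.3]
[230 176   9  10  46] [234.5 180.9]
[280 181   8  10  45] [283.7 186. ]
-0.07 -0.018 0.0456 [230.  185.5]
-0.07 -0.018 0.056 [229.7 182.2]
-0.07 0.018 0.0456 [233.7 177.4]
-0.07 0.018 0.056 [233.4 174.1]
-0.058 -0.018 0.0456 [234.5 186. ]
-0.058 -0.018 0.056 [234.2 182.7]
-0.058 0.018 0.0456 [238.1 177.9]
-0.058 0.018 0.056 [237.8 174.6]
0.058 -0.018 0.0456 [279.2 190.8]
0.058 -0.018 0.056 [279.2 187.5]
0.058 0.018 0.0456 [281.7 182.5]
0.058 0.018 0.056 [281.7 179.2]
0.07 -0.018 0.0456 [283.9 191.3]
0.07 -0.018 0.056 [284. 188.]
0.07 0.018 0.0456 [286.3 183. ]
0.07 0.018 0.056 [286.3 179.7]
0.06 -0.07 (np.float64(227.0), np.float64(200.0)) 222 [ 43  43  43  48  84 153 201 217 221 216 188]
0.06 -0.056 (np.float64(232.4), np.float64(200.6)) 227 [180 210 219 221 213 176 122 115 161 196 206]
0.06 0.056 (np.float64(276.0), np.float64(205.6)) 271 [174 177 183 186 190 202 215 221 219 217 195]
0.06 0.07 (np.float64(281.6), np.float64(206.2)) 277 [215 221 219 217 195 161 129  93  58  45  42]
0.0 -0.07 (np.float64(220.1), np.float64(215.4)) 215 [ 54  50  51  51  67 123 181 210 218 220 214]
0.0 -0.056 (np.float64(225.8), np.float64(216.0)) 221 [198 215 219 217 204 158 112 132 190 220 224]
0.0 0.056 (np.float64(271.4), np.float64(221.4)) 266 [229 228 228 227 223 214 213 218 219 220 215]
0.0 0.07 (np.float64(277.2), np.float64(222.1)) 272 [209 215 220 219 211 180 156 132  85  57  53]
-0.06 -0.07 (np.float64(212.6), np.float64(232.2)) 208 [ 48  51  51  55  88 151 197 215 219 218 209]
-0.06 -0.056 (np.float64(218.5), np.float64(232.9)) 214 [209 217 219 216 197 150 116 155 203 221 226]
-0.06 0.056 (np.float64(266.4), np.float64(238.9)) 261 [231 229 229 229 225 210 206 215 219 220 217]
-0.06 0.07 (np.float64(272.4), np.float64(239.6)) 267 [213 216 220 219 212 189 165 138  97  58  47]
```

Converted, -1.3 cm / 100 = -0.013, -1.2 cm / 100 = -0.012.

Call:
{"api": "servo_tool", "payload": {
  "moves": [
    [-0.0008, 0, -0.003, 0],
    [-0.0008, 0, -0.006, 0],
    [-0.0008, 0, -0.009, 0],
    [-0.0008, 0, -0.011, 0],
    [-0.0008, 0, -0.012, 0],
    [-0.0008, 0, -0.013, 0],
    [-0.0008, 0, -0.013, 0],
    [-0.0008, 0, -0.013, 0]
  ]
}}

```text
time: 7.38
ee_pos: [0.4912, 0.2453, 0.0734]
tcp_rot: [180.0, 0.0, 171.1]
wrist_force: [0.4, 0.3, -1.8]
opening: 0.0183
grasp_force: 59.0
```

Converted, -0.2 cm / 100 = -0.002, -0.15 cm / 100 = -0.0015.

Call:
{"api": "servo_tool", "payload": {
  "moves": [
    [0, 0, -0.0005, 0],
    [0, 0, -0.001, 0],
    [0, 0, -0.0015, 0],
    [0, 0, -0.002, 0],
    [0, 0, -0.002, 0],
    [0, 0, -0.002, 0]
  ]
}}

```text
time: 7.88
ee_pos: [0.4912, 0.2453, 0.0714]
tcp_rot: [180.0, -0.0, 171.1]
wrist_force: [0.2, -0.9, -2.3]
opening: 0.0182
grasp_force: 59.0
```

Converted, -0.15 cm / 100 = -0.0015, -0.1 cm / 100 = -0.001.

Call:
{"api": "servo_tool", "payload": {
  "moves": [
    [0, 0, -0.0005, 0],
    [0, 0, -0.001, 0],
    [0, 0, -0.0015, 0],
    [0, 0, -0.0015, 0],
    [0, 0, -0.0015, 0]
  ]
}}

```text
time: 8.3
ee_pos: [0.4913, 0.2453, 0.07]
tcp_rot: [180.0, 0.0, 171.1]
wrist_force: [0.3, -0.1, 0.4]
opening: 0.0184
grasp_force: 59.1
```

Converted, -0.08 cm / 100 = -0.0008, -0.06 cm / 100 = -0.0006.

Call:
{"api": "servo_tool", "payload": {
  "moves": [
    [0, 0, -0.0003, 0],
    [0, 0, -0.0006, 0],
    [0, 0, -0.0008, 0],
    [0, 0, -0.0008, 0],
    [0, 0, -0.0008, 0]
  ]
}}

```text
time: 8.72
ee_pos: [0.4916, 0.2453, 0.0696]
tcp_rot: [180.0, 0.1, 171.1]
wrist_force: [1.5, -1.0, 5.4]
opening: 0.0183
grasp_force: 59.8
```

Contact, with the rail top at about z = 28 mm, which suggests it slopes down towards the finish. I'll comb in short steps and correct the force between them.

Call:
{"api": "servo_tool", "payload": {
  "moves": [
    [-0.0002, -0.001, -0.0002, 0],
    [-0.0003, -0.002, -0.0002, 0],
    [-0.0006, -0.004, -0.0002, 0],
    [-0.0009, -0.006, -0.0003, 0],
    [-0.0012, -0.008, -0.0003, 0],
    [-0.0016, -0.01, -0.0003, 0],
    [-0.0019, -0.012, -0.0003, 0]
  ]
}}

```text
time: 9.3
ee_pos: [0.4895, 0.2341, 0.0693]
tcp_rot: [179.9, 0.0, 171.1]
wrist_force: [0.5, 4.1, 5.3]
opening: 0.0183
grasp_force: 59.9
```

Converted, -1.6 cm / 100 = -0.016, -1.4 cm / 100 = -0.014.

Call:
{"api": "servo_tool", "payload": {
  "moves": [
    [-0.0003, -0.002, -0.0002, 0],
    [-0.0006, -0.004, -0.0002, 0],
    [-0.0009, -0.006, -0.0003, 0],
    [-0.0012, -0.008, -0.0003, 0],
    [-0.0016, -0.01, -0.0003, 0],
    [-0.0019, -0.012, -0.0004, 0],
    [-0.0022, -0.014, -0.0004, 0],
    [-0.0025, -0.016, -0.0005, 0]
  ]
}}

```text
time: 9.97
ee_pos: [0.4871, 0.2183, 0.069]
tcp_rot: [179.9, 0.0, 171.1]
wrist_force: [0.2, 3.8, 6.6]
opening: 0.0184
grasp_force: 59.9
```

Call:
{"api": "servo_tool", "payload": {
  "moves": [
    [-0.0003, -0.002, 0, 0],
    [-0.0006, -0.004, -0.0001, 0],
    [-0.0009, -0.006, -0.0001, 0],
    [-0.0012, -0.008, -0.0001, 0],
    [-0.0016, -0.01, -0.0002, 0],
    [-0.0019, -0.012, -0.0002, 0],
    [-0.0022, -0.014, -0.0002, 0],
    [-0.0025, -0.016, -0.0003, 0],
    [-0.0028, -0.018, -0.0003, 0],
    [-0.0031, -0.02, -0.0003, 0]
  ]
}}

```text
time: 10.8
ee_pos: [0.4841, 0.1983, 0.0687]
tcp_rot: [179.8, 0.0, 171.1]
wrist_force: [1.1, 3.9, 7.4]
opening: 0.018
grasp_force: 60.0
```

Converted, -2 cm / 100 = -0.02, -0.02 cm / 100 = -0.0002.

Call:
{"api": "servo_tool", "payload": {
  "moves": [
    [-0.0003, -0.002, 0, 0],
    [-0.0006, -0.004, 0, 0],
    [-0.0009, -0.006, 0, 0],
    [-0.0012, -0.008, -0.0001, 0],
    [-0.0016, -0.01, -0.0001, 0],
    [-0.0019, -0.012, -0.0001, 0],
    [-0.0022, -0.014, -0.0001, 0],
    [-0.0025, -0.016, -0.0002, 0],
    [-0.0028, -0.018, -0.0002, 0],
    [-0.0031, -0.02, -0.0002, 0]
  ]
}}

```text
time: 11.63
ee_pos: [0.4809, 0.1782, 0.0684]
tcp_rot: [179.9, 0.0, 171.1]
wrist_force: [0.8, 3.9, 5.5]
opening: 0.0184
grasp_force: 60.0
```

```bash
python3 -c "
from h import *
a=snap('top','t3.png')[:,:,::-1][215:325,190:340];b=snap('side','s3.png')[:,:,::-1][160:270,200:300]
cv2.imwrite('pics/c4.png',cv2.resize(np.hstack([a,b]),None,fx=3,fy=3,interpolation=cv2.INTER_CUBIC))
o=get_obs();print(o['wrist_force'],o['ee_pos'],o['torque'])
"
```

```text
[0.17908889 3.18368172 5.67281669] [0.48086952 0.17799201 0.06843711] [ 0.97288061  0.03026056 -0.04928979]
```

View pics/c4.png

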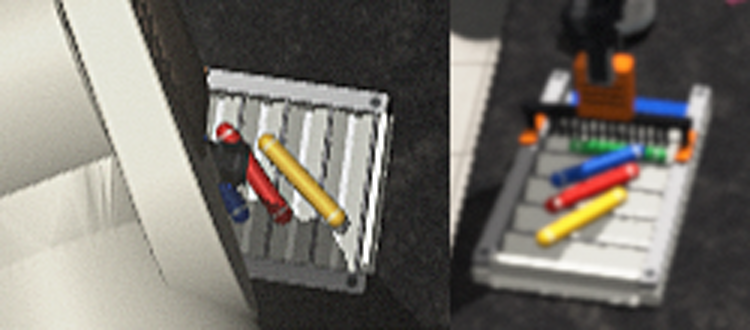

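The green rod is turning square ahead of the tines, the shoes are on the rails, and the force is steady. Continuing.

Converted, -2 cm / 100 = -0.02, -0.03 cm / 100 = -0.0003.

Call:
{"api": "servo_tool", "payload": {
  "moves": [
    [-0.0003, -0.002, -0.0001, 0],
    [-0.0006, -0.004, -0.0001, 0],
    [-0.0009, -0.006, -0.0002, 0],
    [-0.0012, -0.008, -0.0002, 0],
    [-0.0016, -0.01, -0.0002, 0],
    [-0.0019, -0.012, -0.0003, 0],
    [-0.0022, -0.014, -0.0003, 0],
    [-0.0025, -0.016, -0.0003, 0],
    [-0.0028, -0.018, -0.0004, 0],
    [-0.0031, -0.02, -0.0004, 0]
  ]
}}

```text
time: 12.57
ee_pos: [0.4779, 0.1583, 0.0681]
tcp_rot: [179.8, 0.0, 171.1]
wrist_force: [1.1, 4.3, 6.1]
opening: 0.0181
grasp_force: 60.0
```

Converted, -2 cm / 100 = -0.02, -1.8 cm / 100 = -0.018.

Call:
{"api": "servo_tool", "payload": {
  "moves": [
    [-0.0003, -0.002, -0.0001, 0],
    [-0.0006, -0.004, -0.0001, 0],
    [-0.0009, -0.006, -0.0001, 0],
    [-0.0012, -0.008, -0.0001, 0],
    [-0.0016, -0.01, -0.0002, 0],
    [-0.0019, -0.012, -0.0002, 0],
    [-0.0022, -0.014, -0.0002, 0],
    [-0.0025, -0.016, -0.0003, 0],
    [-0.0028, -0.018, -0.0003, 0],
    [-0.0031, -0.02, -0.0003, 0]
  ]
}}

```text
time: 13.4
ee_pos: [0.4748, 0.1383, 0.0678]
tcp_rot: [179.8, 0.0, 171.1]
wrist_force: [-0.1, 3.2, 6.9]
opening: 0.0182
grasp_force: 60.0
```

Converted, -2 cm / 100 = -0.02, -1.8 cm / 100 = -0.018.

Call:
{"api": "servo_tool", "payload": {
  "moves": [
    [-0.0003, -0.002, 0, 0],
    [-0.0006, -0.004, -0.0001, 0],
    [-0.0009, -0.006, -0.0001, 0],
    [-0.0012, -0.008, -0.0001, 0],
    [-0.0016, -0.01, -0.0002, 0],
    [-0.0019, -0.012, -0.0002, 0],
    [-0.0022, -0.014, -0.0002, 0],
    [-0.0025, -0.016, -0.0002, 0],
    [-0.0028, -0.018, -0.0003, 0],
    [-0.0031, -0.02, -0.0003, 0]
  ]
}}

```text
time: 14.23
ee_pos: [0.4717, 0.1182, 0.0675]
tcp_rot: [179.9, 0.0, 171.1]
wrist_force: [0.4, 4.6, 7.1]
opening: 0.0184
grasp_force: 60.0
```

Converted, -2 cm / 100 = -0.02, -1.8 cm / 100 = -0.018.

Call:
{"api": "servo_tool", "payload": {
  "moves": [
    [-0.0003, -0.002, 0, 0],
    [-0.0006, -0.004, 0, 0],
    [-0.0009, -0.006, 0, 0],
    [-0.0012, -0.008, -0.0001, 0],
    [-0.0016, -0.01, -0.0001, 0],
    [-0.0019, -0.012, -0.0001, 0],
    [-0.0022, -0.014, -0.0001, 0],
    [-0.0025, -0.016, -0.0002, 0],
    [-0.0028, -0.018, -0.0002, 0],
    [-0.0031, -0.02, -0.0002, 0]
  ]
}}

```text
time: 15.07
ee_pos: [0.4685, 0.0982, 0.0671]
tcp_rot: [179.9, 0.0, 171.1]
wrist_force: [1.2, 4.5, 6.3]
opening: 0.0183
grasp_force: 60.0
```

Converted, -2 cm / 100 = -0.02, -1.2 cm / 100 = -0.012.

Call:
{"api": "servo_tool", "payload": {
  "moves": [
    [-0.0003, -0.002, 0, 0],
    [-0.0006, -0.004, -0.0001, 0],
    [-0.0009, -0.006, -0.0001, 0],
    [-0.0012, -0.008, -0.0001, 0],
    [-0.0016, -0.01, -0.0001, 0],
    [-0.0019, -0.012, -0.0002, 0],
    [-0.0022, -0.014, -0.0002, 0],
    [-0.0025, -0.016, -0.0002, 0],
    [-0.0028, -0.018, -0.0003, 0],
    [-0.0031, -0.02, -0.0003, 0]
  ]
}}

```text
time: 15.9
ee_pos: [0.4654, 0.0781, 0.0668]
tcp_rot: [179.9, 0.0, 171.1]
wrist_force: [0.4, 3.6, 6.5]
opening: 0.0182
grasp_force: 59.9
```

```bash
python3 -c "
from h import *
a=snap('top','t4.png')[:,:,::-1][215:325,190:340];b=snap('side','s4.png')[:,:,::-1][160:270,200:300]
cv2.imwrite('pics/c5.png',cv2.resize(np.hstack([a,b]),None,fx=3,fy=3,interpolation=cv2.INTER_CUBIC))
o=get_obs();print(o['wrist_force'],o['ee_pos'],o['torque'])
"
```

```text
[0.29745981 3.05504375 6.10821475] [0.46536383 0.0779216  0.06683581] [ 1.01994605 -0.00533402  0.06370466]
```

View pics/c5.png

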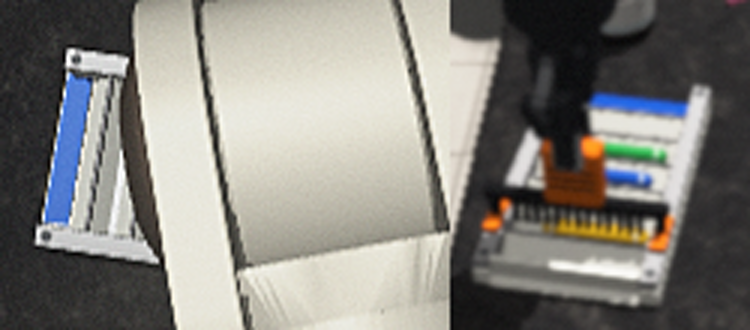

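Green and blue are seated, and yellow is ahead of the tines near the last groove. 23.5 mm remain to the finish.

Converted, -2.35 cm / 100 = -0.0235, -0.37 cm / 100 = -0.0037.

Call:
{"api": "servo_tool", "payload": {
  "moves": [
    [-0.0003, -0.002, 0, 0],
    [-0.0006, -0.004, -0.0001, 0],
    [-0.0009, -0.006, -0.0001, 0],
    [-0.0012, -0.008, -0.0001, 0],
    [-0.0016, -0.01, -0.0002, 0],
    [-0.0019, -0.012, -0.0002, 0],
    [-0.0022, -0.014, -0.0002, 0],
    [-0.0025, -0.016, -0.0002, 0],
    [-0.0028, -0.018, -0.0003, 0],
    [-0.0031, -0.02, -0.0003, 0],
    [-0.0034, -0.022, -0.0003, 0],
    [-0.0037, -0.0235, -0.0004, 0],
    [-0.0037, -0.0235, -0.0004, 0],
    [-0.0037, -0.0235, -0.0004, 0]
  ]
}}

```text
time: 17.17
ee_pos: [0.4617, 0.0545, 0.0664]
tcp_rot: [179.9, 0.0, 171.1]
wrist_force: [0.5, 1.9, 6.4]
opening: 0.0181
grasp_force: 60.0
```

At the finish, tray y ≈ −80 mm. Lifting straight up and carrying the rake back to its old place.

Converted, -19 cm / 100 = -0.19, -18.5 cm / 100 = -0.185, 0.41 rad / 1.0472 = 0.3915.

Call:
{"api": "servo_tool", "payload": {
  "moves": [
    [0, 0, 0.001, 0],
    [0, 0, 0.004, 0],
    [0, 0, 0.01, 0],
    [0, 0, 0.02, 0],
    [0, 0, 0.035, 0],
    [0, 0, 0.05, 0],
    [0, 0, 0.065, 0],
    [0, 0, 0.075, 0],
    [0, -0.01, 0.08, 0.0382],
    [0, -0.03, 0.08, 0.0764],
    [0.002, -0.05, 0.08, 0.1337],
    [0.004, -0.075, 0.08, 0.191],
    [0.006, -0.1, 0.08, 0.2483],
    [0.008, -0.125, 0.08, 0.3056],
    [0.01, -0.15, 0.08, 0.3533],
    [0.011, -0.17, 0.08, 0.3915],
    [0.011, -0.185, 0.08, 0.3944],
    [0.011, -0.19, 0.08, 0.3944],
    [0.011, -0.19, 0.08, 0.3944],
    [0.011, -0.19, 0.08, 0.3944]
  ]
}}

```text
time: 18.83
ee_pos: [0.4723, -0.1359, 0.146]
tcp_rot: [180.0, -0.0, -165.3]
wrist_force: [-0.4, -0.7, -1.7]
opening: 0.0182
grasp_force: 59.0
```

```bash
python3 -c "
from h import *
a=snap('top','t5.png')[:,:,::-1][215:325,190:340];b=snap('side','s5.png')[:,:,::-1][160:270,200:300]
cv2.imwrite('pics/c6.png',cv2.resize(np.hstack([a,b]),None,fx=3,fy=3,interpolation=cv2.INTER_CUBIC))
o=get_obs();print(o['wrist_force'],o['ee_pos'],o['tcp_rot'],o['torque'],ray('top',415,213,0.02))
"
```

```text
[-0.36635815  0.34821874 -1.19354493] [ 0.47242188 -0.13540034  0.1460341 ] [ 1.79991450e+02  5.47398587e-05 -1.65227576e+02] [0.08563702 0.03094091 0.00293601] [ 0.59560726 -0.18734255]
```

View pics/c6.png

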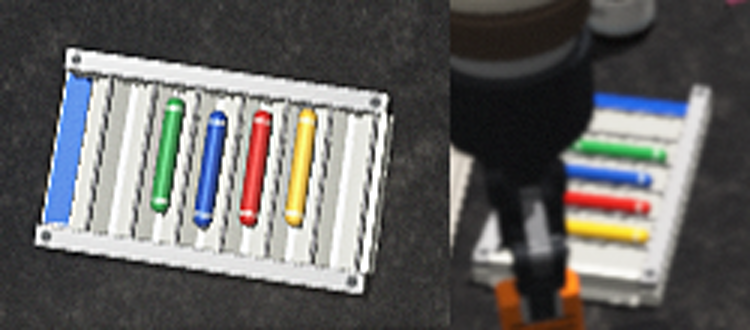

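All four rods lie parallel in neighbouring grooves. Setting the rake down.

Converted, -10.4 cm / 100 = -0.104, -10.3 cm / 100 = -0.103.

Call:
{"api": "servo_tool", "payload": {
  "moves": [
    [0, 0, -0.01, 0],
    [0, 0, -0.025, 0],
    [0, 0, -0.045, 0],
    [0, 0, -0.065, 0],
    [0, 0, -0.08, 0],
    [0, 0, -0.09, 0],
    [0, 0, -0.096, 0],
    [0, 0, -0.1, 0],
    [0, 0, -0.102, 0],
    [0, 0, -0.103, 0],
    [0, 0, -0.104, 0],
    [0, 0, -0.104, 0],
    [0, 0, -0.104, 0]
  ]
}}

```text
time: 20.02
ee_pos: [0.4727, -0.1363, 0.0423]
tcp_rot: [-180.0, 0.0, -165.3]
wrist_force: [0.4, -0.2, -2.1]
opening: 0.0187
grasp_force: 59.0
```

```bash
python3 - <<'E'
from h import *
a=cv2.imread("pics/t5.png");h=cv2.cvtColor(a,cv2.COLOR_BGR2HSV);H,S,V=[h[...,i].astype(int) for i in range(3)]
X=np.arange(560)[None,:];Y=np.arange(420)[:,None]
th=np.radians(-9);ex=np.array([np.cos(th),np.sin(th)]);ey=np.array([-ex[1],ex[0]]);O=np.array([.4749,.1337])
for nm,lo,hi in(("red",0,6),("yel",20,34),("grn",45,85),("blu",100,125)):
    m=(H>=lo)&(H<=hi)&(S>120)&(V>60)&(X>225)&(X<308)&(Y>240)&(Y<300)
    ys,xs=np.where(m)
    for z in(.0165,.031):
        P=np.array([ray("top",u,v,z) for u,v in zip(xs,ys)])-O
        d=np.linalg.eigh(np.cov(P.T))[1][:,1];m_=P.mean(0)
        print(nm,z,"tray y",round(1000*m_@ey,1),"x",round(1000*m_@ex,1),"ang",round(np.degrees(np.arctan2(d@ey,d@ex))%180,1))
E
```

```text
red 0.0165 tray y -16.4 x 4.9 ang 0.2
red 0.031 tray y -17.0 x 4.4 ang 0.2
yel 0.0165 tray y -48.3 x 9.3 ang 0.0
yel 0.031 tray y -48.4 x 8.7 ang 0.0
grn 0.0165 tray y 47.6 x 5.7 ang 0.2
grn 0.031 tray y 46.0 x 5.1 ang 0.2
blu 0.0165 tray y 15.7 x 0.2 ang 179.9
blu 0.031 tray y 14.6 x -0.3 ang 179.9
```

The rods sit at y = 48, 16, −16 and −48 mm with angles under 0.3°, so all are seated. The rake isn't touching the worktop yet, so I'll lower it gently.

Converted, -0.09 cm / 100 = -0.0009, -0.06 cm / 100 = -0.0006.

Call:
{"api": "servo_tool", "payload": {
  "moves": [
    [0, 0, -0.0003, 0],
    [0, 0, -0.0006, 0],
    [0, 0, -0.0009, 0],
    [0, 0, -0.0009, 0],
    [0, 0, -0.0009, 0]
  ]
}}

```text
time: 20.43
ee_pos: [0.4727, -0.1364, 0.0417]
tcp_rot: [-180.0, 0.0, -165.3]
wrist_force: [-2.2, -1.1, 5.6]
opening: 0.0182
grasp_force: 59.8
```

Contact. Releasing slowly, then lifting clear.

Converted, 0.03 cm / 100 = 0.0003.

Call:
{"api": "servo_tool", "payload": {
  "moves": [
    [0, 0, 0.0003, 0],
    [0, 0, 0.0003, 0],
    [0, 0, 0.0003, 0],
    [0, 0, 0.0003, 0],
    [0, 0, 0.0003, 0],
    [0, 0, 0.0003, 0],
    [0, 0, 0.0003, 0],
    [0, 0, 0.0003, 0],
    [0, 0, 0.0003, 0],
    [0, 0, 0.0003, 0]
  ],
  "claw": 0
}}

```text
time: 21.27
ee_pos: [0.4724, -0.1362, 0.0413]
tcp_rot: [-180.0, 0.0, -165.3]
wrist_force: [-0.1, -0.0, 0.6]
opening: 0.085
grasp_force: 0.0
```

Converted, 14 cm / 100 = 0.14, 13 cm / 100 = 0.13.

Call:
{"api": "servo_tool", "payload": {
  "moves": [
    [0, 0, 0.005, 0],
    [0, 0, 0.015, 0],
    [0, 0, 0.03, 0],
    [0, 0, 0.05, 0],
    [0, 0, 0.07, 0],
    [0, 0, 0.09, 0],
    [0, 0, 0.11, 0],
    [-0.01, 0.02, 0.13, 0],
    [-0.03, 0.05, 0.14, 0],
    [-0.05, 0.08, 0.14, 0],
    [-0.07, 0.11, 0.14, 0],
    [-0.09, 0.13, 0.14, 0],
    [-0.1, 0.14, 0.14, 0],
    [-0.1, 0.14, 0.14, 0],
    [-0.1, 0.14, 0.14, 0]
  ]
}}

```text
time: 22.52
ee_pos: [0.3726, 0.0041, 0.1824]
tcp_rot: [-180.0, 0.1, -165.2]
wrist_force: [0.9, -0.5, -0.1]
opening: 0.0855
grasp_force: 0.0
```

```bash
python3 -c "
from h import *
snap('top','t6.png');b=snap('side','s6.png')[:,:,::-1];cv2.imwrite('pics/c7.png',b)
import cv2
a=cv2.imread('pics/t6.png');o=cv2.imread('pics/top0.png')
cv2.imwrite('pics/c7.png',cv2.resize(np.hstack([a[150:330,340:440],b[140:360,190:340][:180]]),None,fx=3,fy=3))
print(get_obs()['time'],get_obs()['ee_pos'])"
```

```text
22.6167 [0.37299909 0.00342615 0.18176262]
```

View pics/c7.png

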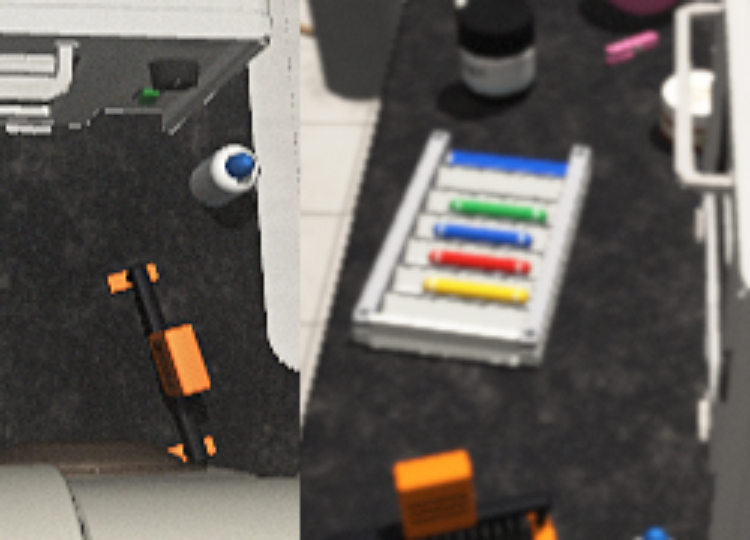

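The rake stands upright at its place, the rods are seated and the other items are undisturbed.

```bash
python3 -c "
from workcell import *
print(job_done())"
```

```text
the job is handed in; nothing more can be done
None
```

The job is handed in: all four rods lie parallel in their own grooves, the shoe force read about 7–9 N over the whole pass, and the rake stands upright at its old place with the jar, pot and dropper untouched (about 23 s).

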